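Casting flasks over the wax trees, in order of height

TASK

Four wax trees stand on rubber bases along the pouring board, graded from short to tall. Line the four steel casting flasks up over them in the same order, the shortest flask over the shortest tree and so on up to the tallest, each lowered upright over its tree until it sits fully down inside the rim of its rubber base. Wax is brittle, so set the flasks down gently without letting them drop, and do not knock or press on the trees and bases; leave the black ring cone standing where it is.

Things in the scene. Friction and masses are not known exactly. Their poses are not given: they have to be found in the camera images.
- short_flask: loose steel casting flask, a plain open tube 46 mm tall, 50 mm outside and 44 mm inside diameter (the shortest of four that differ only in height), standing on the bench; origin at the centre of its lower mouth, z up along the tube; 133 g, give or take a third
- medium_flask: loose steel casting flask, a plain open tube 64 mm tall, 50 mm outside and 44 mm inside diameter (the second shortest of four that differ only in height), standing on the bench; origin at the centre of its lower mouth, z up along the tube; 186 g, give or take a third
- tall_flask: loose steel casting flask, a plain open tube 82 mm tall, 50 mm outside and 44 mm inside diameter (the second tallest of four that differ only in height), standing on the bench; origin at the centre of its lower mouth, z up along the tube; 238 g, give or take a third
- tallest_flask: loose steel casting flask, a plain open tube 100 mm tall, 50 mm outside and 44 mm inside diameter (the tallest of four that differ only in height), standing on the bench; origin at the centre of its lower mouth, z up along the tube; 290 g, give or take a third
- short_tree_base: fixed brown-red rubber base, 76 mm across; upright at its centre a blue-green wax tree 34 mm tall above the seat, 26 mm wide, for the 46 mm flask, which ends 12 mm above it. Origin: centre of the underside, 14 mm above the bench, z up; the flask's flat seat is 10 mm above that, 60 mm across; the rim round it flares to 69 mm at its top, 21 mm above the origin
- medium_tree_base: fixed brown-red rubber base, 76 mm across; upright at its centre a blue-green wax tree 52 mm tall above the seat, 26 mm wide, for the 64 mm flask, which ends 12 mm above it. Origin: centre of the underside, 14 mm above the bench, z up; the flask's flat seat is 10 mm above that, 60 mm across; the rim round it flares to 69 mm at its top, 21 mm above the origin
- tall_tree_base: fixed brown-red rubber base, 76 mm across; upright at its centre a blue-green wax tree 70 mm tall above the seat, 26 mm wide, for the 82 mm flask, which ends 12 mm above it. Origin: centre of the underside, 14 mm above the bench, z up; the flask's flat seat is 10 mm above that, 60 mm across; the rim round it flares to 69 mm at its top, 21 mm above the origin
- tallest_tree_base: fixed brown-red rubber base, 76 mm across; upright at its centre a blue-green wax tree 88 mm tall above the seat, 26 mm wide, for the 100 mm flask, which ends 12 mm above it. Origin: centre of the underside, 14 mm above the bench, z up; the flask's flat seat is 10 mm above that, 60 mm across; the rim round it flares to 69 mm at its top, 21 mm above the origin
- pouring_board: fixed plywood pouring board, 335 x 100 mm, top 14 mm above the bench, at any angle; origin at its centre on the bench, y along its length. The four bases stand on it in one row about 80 mm apart, the trees growing from short (at its -y end) to tallest (+y end)
- ring_cone: loose black ring cone, 56 mm tall, foot 40 mm across, standing among the flasks; a bystander, not part of the job; origin under its foot, z up

How it is judged:
At the end, for the whole second after the job is handed in: Each of the four flasks stands upright (within 0.06 rad) on the seat of the base whose tree matches it in height order, its foot inside the rim: its centre within 8 mm of the base's centre and its lower mouth within 2.5 mm of the seat; all released and at rest (horizontal distance between short_flask and short_tree_base below 0.008 m and z of short_flask in the frame of short_tree_base below 0.0125 m and angle between each of short_flask, medium_flask, tall_flask, tallest_flask's own z axis and vertical below 0.06 rad and linear speed of each of short_flask, medium_flask, tall_flask, tallest_flask below 0.02 m/s and horizontal distance between medium_flask and medium_tree_base below 0.008 m and z of medium_flask in the frame of medium_tree_base below 0.0125 m and horizontal distance between tall_flask and tall_tree_base below 0.008 m and z of tall_flask in the frame of tall_tree_base below 0.0125 m and horizontal distance between tallest_flask and tallest_tree_base below 0.008 m and z of tallest_flask in the frame of tallest_tree_base below 0.0125 m); the robot touches nothing.
It fails at once if a wax tree or its base is struck or pressed with more than 40 N (contact force between any of short_tree_base, medium_tree_base, tall_tree_base, tallest_tree_base and anything else above 40 N).
It fails at once if a flask is let fall: faster than 0.5 m/s with no finger touching it ((linear speed of short_flask above 0.5 m/s and contact force between short_flask and the fingers below 0.01 N) or (linear speed of medium_flask above 0.5 m/s and contact force between medium_flask and the fingers below 0.01 N) or (linear speed of tall_flask above 0.5 m/s and contact force between tall_flask and the fingers below 0.01 N) or (linear speed of tallest_flask above 0.5 m/s and contact force between tallest_flask and the fingers below 0.01 N)).
It fails at once if the black ring cone is knocked over or moved more than 30 mm (distance of ring_cone from where it was at the start of the episode above 0.03 m or angle between ring_cone's own z axis and vertical above 0.5 rad).
It also fails if it takes over 115 s, if anything falls off the work surface, if the arm or the gripper's body presses on something with over 40 N, if the wrist force passes 120 N, or if a joint passes its speed limit or range.

ROBOT

A 6-joint arm with a two-finger parallel gripper is mounted at the origin on a cart in front of the work surface, level with it; the furniture and walls round the work are solid. World frame = base frame: x ahead of the robot, y to its left, z up, the work surface at z = 0. Lengths are in m, angles in rad, forces in N, time in s.
With the tool pointing down it reaches from about 0.2 to 0.875 m from the base axis. Payload 3.4 kg.
Tool frame: the origin (TCP) lies between the finger pads; the fingertips stand 19 mm ahead of it and the grasp point (between the pads) is the TCP; z points along the fingers, y is the line along which they close (so a half turn about z gives the same grasp; the last joint's range is limited). The gripper opens to 94 mm and grips with 3 to 60 N. Pads are 16 mm wide; open, the fingers measure 119 mm over their backs; the gripper's body (75 mm by 177 mm) begins 78 mm behind the grasp point.
Start: joints at [1.214, 0.276, 1.505, -0, 1.361, -0.121], TCP at [0.134, 0.559, 0.198] pointing down, gripper open.
Joint ranges: [-2.89, 2.89], [-0.75, 2.08], [0.22, 2.7], [-1.18, 4.32], [0.11, 2.71], [-2.7, 2.7]. Speed limits (rad/s): [2.57, 2.57, 3.14, 3.14, 3.14, 3.14].

INTERFACE

Orientations are given as a unit quaternion [w, x, y, z].
In Python, from rig import robot, viewer gives the robot as it stands.
- The arm moves only by the shell command python3 -m handwheel 'ROWS' [OPENING] [FORCE]. ROWS is JSON, a list of rows, each a list of 6 numbers: the shift along the world's x, y, z in mm, then the turn, a rotation vector about the world's x, y, z in rad. In form: [[x, y, z, wx, wy, wz], ...]. A call has 1 to 12 rows; each row shifts and turns the commanded pose from where the row before left it; what a row does not reach is not made up. A row lasts 1/8 s, in which the tool goes at most 62.5 mm and 10.7 degrees, less where a joint would pass 70% of its speed; a pose out of reach is approached as far as the arm can. A call is refused whole if a number of a shift passes 62.5 or a number of a turn 0.188, either way. A call with a gripper value outside its range is refused whole. OPENING is the finger opening in mm, from 0 to 94, set as the call begins (- or left out, the last holds). The fingers move at their own pace and stop on an object; FORCE is the grip in N (left out, the last holds). Time passes only in rows, so rows that do not move let the fingers close. It gives the time, the measured TCP pose, the force, the opening and the grip force at its end, in the units of the state.
- robot.get_state(): the state, without advancing time (a new reading comes with each control period).
- viewer.read_camera(name): name is "side" or "top"; returns a dict with "color" (420x560x3 uint8, red, green, blue), "depth" (420x560 float32, m along the optical axis (not along the pixel's ray), 0 where there is no reading), "K" (3x3 intrinsics, pixels), "extrinsics" (4x4, takes a point from world to camera coordinates). Camera axes: x right, y up, looking along -z (the intrinsics and any distortion apply to the point x, -y, -z); pixel columns grow to the right and rows downward; lengths in m; the calibration is good to about 2 mm. A picture is of the moment at which its call begins.
- robot.hand_in(): hands the job in; it is judged then, once.
The state is a dict: "t": time; "joint_pos": joint angles; "qvel": joint speeds; "joint_efforts": joint torques, N m; "tcp_pos": TCP position; "orientation": TCP orientation; "force": force on the tool from outside, world axes, zero at the start; "ft_torque": the same for the moment, N m; "width": finger opening in m; "gripper_force": force on a finger pad.
Only numpy, scipy, OpenCV 4.12 (cv2) and the standard library are available. Lean on these libraries where they do the work, as an engineer would, in place of code of your own. Each camera call takes 0.05 s, during which the arm holds its last target. There are 200 camera calls.

## Working session

There is one attempt and no reset: what is moved stays moved. The work goes in short steps, Python scripts to look and compute and a shell command to move; the robot and the scene stay as the last step left them, time stands still between calls to the robot, and variables do not carry over. Pictures are saved under pics/ and viewed, at most 14 in all, crops included, and the job is handed in when it is done.

```bash
mkdir -p pics; ls
python3 - <<'E'
from rig import robot, viewer
import cv2,numpy as np
for n in("top","side"):
    d=viewer.read_camera(n); np.savez(f"pics/{n}0.npz",**d)
    cv2.imwrite(f"pics/{n}0.png",d["color"][...,::-1]); print(n,d["K"].tolist(),np.round(d["extrinsics"],4).tolist())
print(robot.get_state())
E
```

```text
pics
top [[413.81150866727506, 0.0, 280.92025870743606], [0.0, 413.81150866727506, 213.10270419559362], [0.0, 0.0, 1.0]] [[0.0054, -1.0, -0.0006, 0.0456], [0.9916, 0.0053, 0.1293, -0.5516], [-0.1293, -0.0012, 0.9916, -0.9855], [0.0, 0.0, 0.0, 1.0]]
side [[460.84722254745395, 0.0, 273.54116519937276], [0.0, 460.84722254745395, 213.1256209449346], [0.0, 0.0, 1.0]] [[0.9965, -0.0808, 0.0213, -0.5613], [0.0283, 0.5662, 0.8238, -0.0845], [-0.0786, -0.8203, 0.5665, -1.1363], [0.0, 0.0, 0.0, 1.0]]
{'t': 0.1, 'joint_pos': array([ 1.21401012e+00,  2.76482637e-01,  1.50601411e+00, -2.42115415e-05,
        1.36068631e+00, -1.20992400e-01]), 'qvel': array([-0.00142735, -0.00010763, -0.00240325, -0.00136303, -0.00138629,
        0.00255016]), 'joint_efforts': array([ 3.01815722e-03, -4.05461025e+01, -2.37778544e+01,  7.04543875e-02,
        3.00019991e-02, -3.22059350e-05]), 'tcp_pos': array([0.13415326, 0.55858909, 0.19731624]), 'orientation': array([-1.76662579e-04,  1.17621420e-01,  9.93058190e-01, -7.75421897e-04]), 'force': array([-0.7424554 , -0.32799923, -0.36416579]), 'ft_torque': array([-0.03119117, -0.00187456, -0.01048649]), 'gripper_force': 0.0, 'width': 0.0941317853112597}
```

View pics/top0.png

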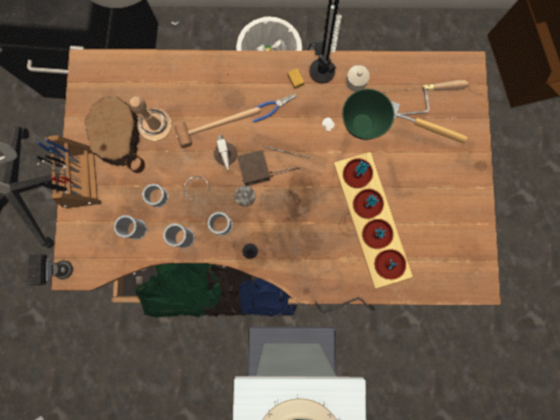

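View pics/side0.png

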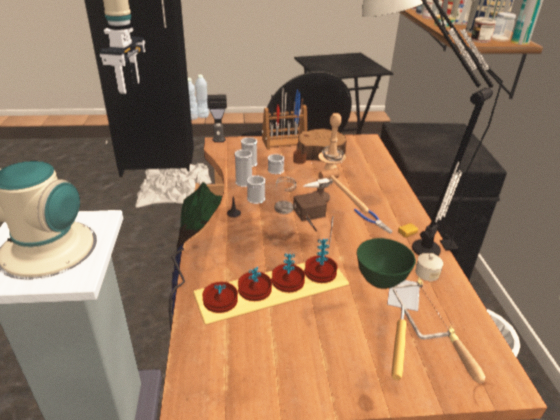

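The top view shows four flasks at (153,195), (125,227), (176,235) and (219,223), the cone at (250,251), and bases at (358,172), (368,203), (378,234) and (390,264), with the tall end farthest from the robot. The side view shows the matching flasks at (249,150), (243,167), (276,163) and (256,188). I'll enlarge both crops.

```bash
cat > h.py <<'E'
import numpy as np,cv2
def ray(d,u,v):
    K,E=d["K"],d["extrinsics"];R,t=E[:3,:3],E[:3,3]
    c=np.array([(u-K[0,2])/K[0,0],-(v-K[1,2])/K[1,1],-1.0])
    return -R.T@t,R.T@c
def onplane(d,u,v,z):
    o,r=ray(d,u,v);return o+r*(z-o[2])/r[2]
def proj(d,p):
    K,E=d["K"],d["extrinsics"];q=E[:3,:3]@np.asarray(p)+E[:3,3]
    return K[0,0]*q[0]/-q[2]+K[0,2],-K[1,1]*q[1]/-q[2]+K[1,2]
def cloud(d):
    v,u=np.mgrid[:420,:560];K,E=d["K"],d["extrinsics"];z=d["depth"]
    c=np.stack([(u-K[0,2])/K[0,0]*z,-(v-K[1,2])/K[1,1]*z,-z],-1)
    return (c-E[:3,3])@E[:3,:3]
E
python3 - <<'E'
import numpy as np,cv2
from h import *
T=np.load("pics/top0.npz");S=np.load("pics/side0.npz")
a=cv2.resize(T["color"][165:265,100:260],(800,500),interpolation=cv2.INTER_CUBIC)
cv2.imwrite("pics/a.png",a[...,::-1])
b=cv2.resize(S["color"][130:225,210:310],(632,600),interpolation=cv2.INTER_CUBIC)
cv2.imwrite("pics/b.png",b[...,::-1])
P=cloud(T)
for u,v in[(153,195),(125,227),(176,235),(219,223),(250,251)]:
    w=P[v-14:v+15,u-14:u+15].reshape(-1,3)
    z=np.percentile(w[:,2],[5,50,90,95,98]);top=w[w[:,2]>z[3]-.006]
    print(u,v,np.round(z,3),np.round((top.min(0)+top.max(0))/2,4),len(top), np.round(np.ptp(top,axis=0),3))
for u,v in[(358,172),(368,203),(378,234),(390,264)]:
    m=(P[...,2]>.028)&(P[...,2]<.045); w=P[v-18:v+19,u-18:u+19][m[v-18:v+19,u-18:u+19]]
    q=P[v-18:v+19,u-18:u+19,2]
    print('base',np.round((w.min(0)+w.max(0))/2,4),np.round(np.ptp(w,axis=0),3),np.round(q.max(),3))
E
```

```text
153 195 [-0.003  0.002  0.044  0.046  0.047] [0.5202 0.2193 0.5445] 123 [0.202 0.344 1.008]
125 227 [-0.002  0.018  0.081  0.082  0.084] [0.512  0.4155 0.082 ] 134 [0.05  0.051 0.01 ]
176 235 [-0.002  0.021  0.099  0.1    0.102] [0.4679 0.1837 0.5716] 134 [0.097 0.273 0.954]
219 223 [-0.003  0.001  0.063  0.064  0.066] [0.4835 0.1364 0.554 ] 126 [0.128 0.178 0.989]
250 251 [-0.003  0.     0.009  0.013  0.023] [0.4466 0.0952 0.5276] 120 [0.055 0.096 1.042]
base [ 0.6513 -0.1449  0.0344] [0.082 0.078 0.013] 1.049
base [ 0.5786 -0.1669  0.0341] [0.091 0.083 0.012] 1.049
base [ 0.5015 -0.1913  0.035 ] [0.089 0.083 0.014] 1.049
base [ 0.432  -0.2144  0.0365] [0.08  0.08  0.017] 1.049
```

View pics/a.png

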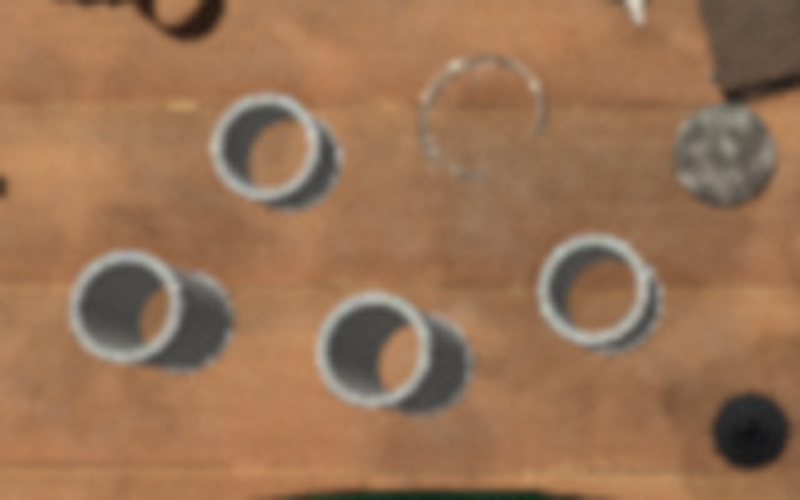

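View pics/b.png

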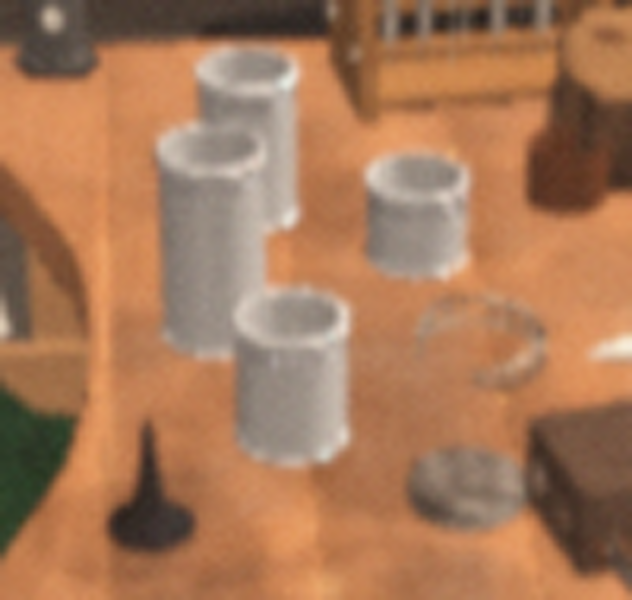

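The crops, read at five times scale on the top view and 6.32 on the side, show top rims at (153,195) short, (125,226) tall, (175,235) tallest and (219,223) medium. There is a thin clear ring at (196,188) to avoid. Next I measure both views precisely.

```bash
cat > meas.py <<'E'
import numpy as np,cv2
from h import *
def tri(A,a,B,b):
    o1,r1=ray(A,*a);o2,r2=ray(B,*b);r1/=np.linalg.norm(r1);r2/=np.linalg.norm(r2)
    s=np.linalg.lstsq(np.c_[r1,-r2],o2-o1,rcond=None)[0];p,q=o1+s[0]*r1,o2+s[1]*r2
    return (p+q)/2,np.linalg.norm(p-q)
def circfit(x,y):
    for _ in range(4):
        s=np.linalg.lstsq(np.c_[2*x,2*y,np.ones(len(x))],x*x+y*y,rcond=None)[0]
        r=np.sqrt(s[2]+s[0]**2+s[1]**2);e=abs(np.hypot(x-s[0],y-s[1])-r);k=e<max(.0015,2*np.median(e));x,y=x[k],y[k]
    return s[:2],r
def rim(d,u,v,h):  # ellipse-free: bright rim pixels projected to plane z=h, circle fit
    g=cv2.cvtColor(d["color"],cv2.COLOR_RGB2HSV).astype(int)
    U,V=np.meshgrid(np.arange(u-16,u+17),np.arange(v-16,v+17));U,V=U.ravel(),V.ravel()
    P=np.array([onplane(d,a,b,h) for a,b in zip(U,V)]);c0=onplane(d,u,v,h)
    rr=np.hypot(*(P-c0)[:,:2].T);k=(rr<.030)&(rr>.017)&(g[V,U,1]<70)&(g[V,U,2]>130)
    return circfit(P[k,0],P[k,1])+(k.sum(),)
def base(d,u,v,h,rad):
    g=cv2.cvtColor(d["color"],cv2.COLOR_RGB2HSV);m=((g[...,0]<8)|(g[...,0]>172))&(g[...,1]>150)&(g[...,2]<200)
    n,l,st,ce=cv2.connectedComponentsWithStats(cv2.morphologyEx(m.astype(np.uint8),cv2.MORPH_OPEN,np.ones((3,3))))
    i=np.argmin(np.hypot(*(ce-[u,v]).T)+1e3*(st[:,4]<200))
    c=max(cv2.findContours((l==i).astype(np.uint8),0,1)[0],key=len)
    e=cv2.fitEllipse(cv2.convexHull(c)); return e
E
python3 - <<'E'
from meas import *
T=np.load("pics/top0.npz");S=np.load("pics/side0.npz")
F={'short':((153,195),(276,158),.046),'medium':((219,223),(256,181),.064),'tall':((125,226),(249,141),.082),'tallest':((175,235),(243,153),.1)}
for n,(a,b,h) in F.items():
    c,r,k=rim(T,*a,h);uv=proj(T,[*c,h]);
    c2,r2,k2=rim(S,*b,h);uv2=proj(S,[*c2,h]);p,g=tri(T,uv,S,uv2)
    print(n,np.round(c,4),np.round(r,4),k,'side',np.round(c2,4),np.round(r2,4),k2,'tri',np.round(p,4),round(g,4))
for a,b in zip([(390,264),(378,234),(368,203),(358,172)],[(220,296),(255,285),(288,277),(321,269)]):
    e=base(T,*a,.035,.038);f=base(S,*b,.035,.038)
    p,g=tri(T,e[0],S,f[0])
    print('base',np.round(e[0]+e[1],1),np.round(onplane(T,*e[0],.03),4),np.round(onplane(S,*f[0],.03),4),np.round(f[0]+f[1],1),'tri',np.round(p,4),round(g,4))
P=cloud(T)
print(np.round(P[170:208:4,186:212:4,2],3))
g=(P[...,2]>.1)&(P[...,2]<.5)&(P[...,0]>.2)&(P[...,0]<.8)&(abs(P[...,1])<.5)
n,l,st,ce=cv2.connectedComponentsWithStats(g.astype(np.uint8))
for i in range(1,n):
    if st[i,4]>4: print(st[i],ce[i].round(),P[l==i].max(0).round(3))
for c in [(250,251)]: print('cone',onplane(T,*c,.0).round(3))
E
```

```text
short [0.5962 0.3641] 0.0244 144 side [0.5977 0.3569] 0.0234 65 tri [0.5978 0.3657 0.0412] 0.0016
medium [0.5246 0.1985] 0.0244 174 side [0.5265 0.1897] 0.0251 114 tri [0.5261 0.1995 0.0581] 0.0017
tall [0.5138 0.4154] 0.0241 156 side [0.5154 0.4075] 0.0233 65 tri [0.515  0.4172 0.0772] 0.0014
tallest [0.4924 0.2933] 0.0242 162 side [0.4963 0.2915] 0.0238 90 tri [0.4945 0.2937 0.0987] 0.0038
base [389.9 264.   27.9  29.7] [ 0.4281 -0.2183  0.03  ] [ 0.4308 -0.2253  0.03  ] [219.7 296.5  29.6  34.8] tri [ 0.4293 -0.2197  0.0244] 0.0023
base [377.3 233.6  27.5  29. ] [ 0.5023 -0.1894  0.03  ] [ 0.5753 -0.1747  0.03  ] [285.6 277.4  35.4 106.9] tri [ 0.5373 -0.1892  0.0417] 0.0719
base [368.  203.5  27.3  28.6] [ 0.5774 -0.1683  0.03  ] [ 0.5753 -0.1747  0.03  ] [285.6 277.4  35.4 106.9] tri [ 0.5771 -0.1693  0.0252] 0.0022
base [357.4 173.1  26.8  27.8] [ 0.6546 -0.1433  0.03  ] [ 0.5753 -0.1747  0.03  ] [285.6 277.4  35.4 106.9] tri [ 0.6174 -0.147   0.0153] 0.0793
[[ 3.000e-03  2.000e-03 -1.000e-03 -2.000e-03  2.000e-03  0.000e+00
   2.000e-03]
 [ 0.000e+00  0.000e+00 -1.000e-03 -1.0
[... 405 characters left out ...]
  3.000e-03  0.000e+00  2.000e-03
   3.000e-03]
 [-0.000e+00  1.049e+00  5.000e-03  1.000e-03  2.000e-03  1.000e-03
   3.000e-03]
 [ 1.000e-03 -2.000e-03 -0.000e+00  2.000e-03  2.000e-03 -1.000e-03
  -0.000e+00]
 [ 0.000e+00 -1.000e-03 -4.000e-03  0.000e+00  1.000e-03 -1.000e-03
  -1.000e-03]]
[103   0  25   8 136] [115.   3.] [0.8   0.306 0.499]
[128  97  24  24 327] [139. 108.] [0.79  0.386 0.19 ]
[360 161   9  11  26] [363. 165.] [ 0.666 -0.136  0.113]
[174 224   4   2   5] [176. 224.] [0.516 0.294 0.105]
[179 225   4   4   6] [180. 226.] [0.514 0.283 0.102]
[183 234   3   4   5] [184. 236.] [0.493 0.273 0.102]
[163 237   5   6  10] [165. 240.] [0.486 0.318 0.104]
cone [0.459 0.126 0.   ]
```

```bash
python3 -m handwheel '[[20,-20,10,0,0,0.185],[48,-44,0,0,0,0.185],[50,-45,0,0,0,0.186],[54,-50,0,0,0,0],[54,-50,0,0,0,0],[54,-50,0,0,0,0],[50,-45,0,0,0,0],[40,-36,0,0,0,0],[21,-20,0,0,0,0],[0,0,0,0,0,0],[0,0,0,0,0,0]]' 80 30
python3 - <<'E'
import numpy as np,cv2
T=np.load("pics/top0.npz")
cv2.imwrite("pics/c.png",cv2.resize(T["color"][145:295,325:425],(400,600),interpolation=cv2.INTER_CUBIC)[...,::-1])
E
```

```text
t: 1.48
tcp_pos: [0.4839, 0.2376, 0.2078]
orientation: [-0.001, -0.144, 0.99, 0.0]
force: [-0.7, 0.8, -0.7]
width: 0.0798
gripper_force: 0.0
```

View pics/c.png

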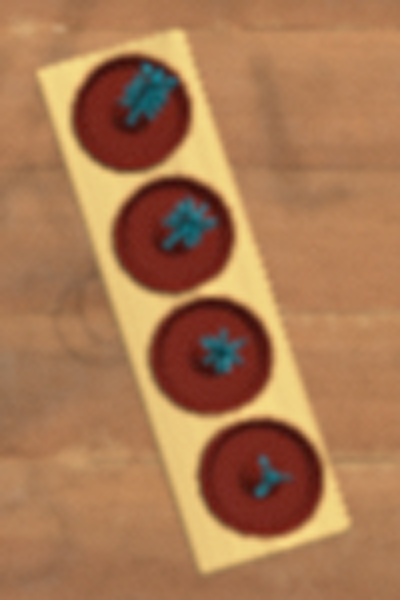

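The enlarged view shows base outlines centred at (358,173), (368.5,203.5), (377.6,233.8) and (390.2,264.5), and board corners at about (370.5,152), (334.5,163), (412.5,275.5) and (375.8,288). The move fell short, so I correct from the measured pose.

```bash
python3 -m handwheel '[[20,-19,0,0,0,0.031],[21,-19.6,0,0,0,0],[0,0,-25,0,0,0],[0,0,-25,0,0,0],[0,0,0,0,0,0]]'
python3 - <<'E'
from h import *
T=np.load("pics/top0.npz")
c=[onplane(T,*p,.014) for p in[(370.5,152),(334.5,163),(412.5,275.5),(375.8,288)]]
print(np.round(c,4),np.mean(c,0)); f=(c[0]+c[1]-c[2]-c[3])/2;print(f,np.linalg.norm(f))
for z in(.025,.03): print([np.round(onplane(T,*p,z)[:2],4).tolist() for p in[(390,264.2),(377.5,233.7),(368.2,203.5),(357.7,173)]])
E
```

```text
t: 2.1
tcp_pos: [0.5233, 0.1994, 0.1565]
orientation: [-0.002, -0.161, 0.987, 0.0]
force: [-0.7, 0.5, 0.7]
width: 0.0798
gripper_force: 0.0
[[ 0.7138 -0.1809  0.014 ]
 [ 0.6843 -0.088   0.014 ]
 [ 0.4003 -0.2776  0.014 ]
 [ 0.3694 -0.1861  0.014 ]] [ 0.54193997 -0.18316395  0.014     ]
[0.31419297 0.09742327 0.        ] 0.32895062715812745
[[0.4277, -0.2199], [0.5025, -0.1911], [0.5781, -0.1697], [0.6559, -0.1449]]
[[0.4276, -0.2186], [0.5021, -0.1899], [0.5773, -0.1686], [0.6548, -0.144]]
```

```bash
python3 -m handwheel '[[1.5,-0.4,-30,0,0,0],[0,0,-30,0,0,0],[0,0,-25,0,0,0],[0,0,-15,0,0,0],[0,0,-6,0,0,0],[0,0,0,0,0,0],[0,0,0,0,0,0]]'
python3 -m handwheel '[[0,0,0,0,0,0],[0,0,0,0,0,0],[0,0,0,0,0,0],[0,0,0,0,0,0],[0,0,0,0,0,0],[0,0,0,0,0,0]]' 30 30
```

```text
t: 2.98
tcp_pos: [0.5281, 0.1984, 0.0531]
orientation: [0.001, -0.16, 0.987, 0.0]
force: [0.6, 0.0, 0.1]
width: 0.0799
gripper_force: 0.0
t: 3.72
tcp_pos: [0.5274, 0.198, 0.0522]
orientation: [0.0, -0.16, 0.987, -0.0]
force: [-0.3, 0.1, 2.5]
width: 0.0488
gripper_force: 30.0
```

```bash
python3 -m handwheel '[[0,0,8,0,0,0],[0,0,22,0,0,0],[0,0,30,0,0,0],[0,-10,30,0,0,0],[-2,-30,25,0,0,0],[-3,-45,0,0,0,0],[-3,-45,0,0,0,0],[-3,-45,0,0,0,0],[-3,-45,0,0,0,0],[-3,-45,0,0,0,0],[-3,-45,0,0,0,0],[-2,-40,0,0,0,0]]'
python3 -m handwheel '[[-1,-28,0,0,0,0],[-1,-10,0,0,0,0],[0,0,0,0,0,0],[0,0,0,0,0,0],[0,0,0,0,0,0]]'
```

```text
t: 5.22
tcp_pos: [0.5048, -0.1533, 0.1672]
orientation: [-0.0, -0.159, 0.987, 0.0]
force: [0.4, 0.4, -3.0]
width: 0.049
gripper_force: 30.0
t: 5.85
tcp_pos: [0.5034, -0.1887, 0.1672]
orientation: [0.0, -0.16, 0.987, 0.0]
force: [0.5, 0.1, -1.8]
width: 0.049
gripper_force: 30.0
```

Run:
```python
from meas import *
from rig import robot,viewer
ims=[]
for n in("top","side"):
    d=viewer.read_camera(n);np.savez(f"pics/{n}1.npz",**d)
    u,v=map(int,proj(d,[.5,-.19,.08])); ims.append(cv2.resize(d["color"][v-60:v+60,u-50:u+50],(400,480),interpolation=cv2.INTER_CUBIC))
cv2.imwrite("pics/d.png",np.hstack(ims)[...,::-1])
s=robot.get_state();print(s["tcp_pos"],s["orientation"],s["force"])
```

```text
[ 0.50340284 -0.18908099  0.16722134] [ 3.86154832e-05 -1.60208893e-01  9.87083124e-01  1.23784667e-04] [ 0.70752515  0.83367815 -2.43396763]
```

View pics/d.png

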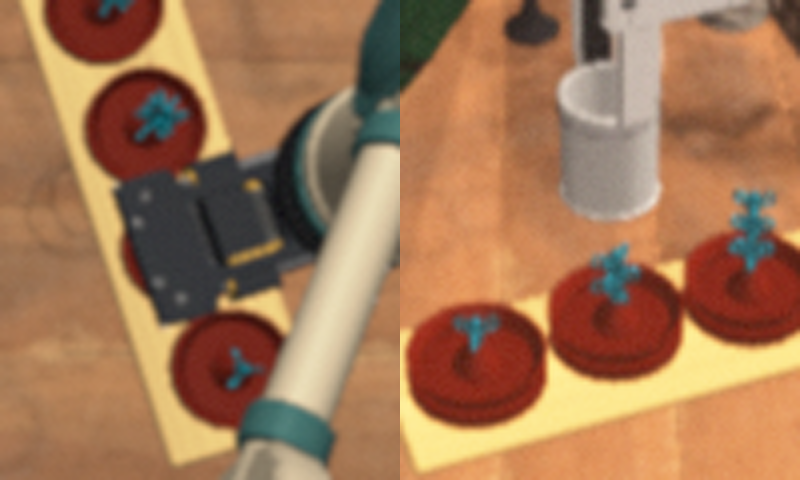

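The top crop shows the arm hiding base 2. In the side crop the flask hangs upright with its bottom mouth centred at about (610,189), above base 2, whose rim is centred at about (615,316). I compare the two by rays.

Run:
```python
from meas import *
d=np.load("pics/side1.npz");u,v=map(int,proj(d,[.5,-.19,.08]))
f=lambda x,y,z:onplane(d,u-50+(x-400)/4,v-60+y/4,z).round(4)
print('flask',f(610,189,.115),f(560,189,.115),f(660,189,.115))
print('flasktop',f(611,97,.179))
print('base',f(615.5,316,.035),f(548,316,.035),f(683,316,.035))
print('rim back/front of base',f(615,262,.035),f(615,366,.035),f(615,384,.014))
```

```text
flask [ 0.5037 -0.1901  0.115 ] [ 0.4779 -0.1887  0.115 ] [ 0.5296 -0.1915  0.115 ]
flasktop [ 0.5042 -0.1963  0.179 ]
base [ 0.506  -0.2002  0.035 ] [ 0.4698 -0.1981  0.035 ] [ 0.5423 -0.2023  0.035 ]
rim back/front of base [ 0.5078 -0.157   0.035 ] [ 0.5039 -0.2377  0.035 ] [ 0.5043 -0.2299  0.014 ]
```

```bash
python3 -m handwheel '[[1,-2.5,0,0,0,0],[0,0,-20,0,0,0],[0,0,-20,0,0,0],[0,0,-20,0,0,0],[0,0,-15,0,0,0],[0,0,-8,0,0,0],[0,0,-3,0,0,0],[0,0,0,0,0,0],[0,0,0,0,0,0]]'
python3 -m handwheel '[[0,0,-1,0,0,0],[0,0,-1,0,0,0],[0,0,-1,0,0,0],[0,0,0,0,0,0],[0,0,0,0,0,0]]'
```

```text
t: 7.08
tcp_pos: [0.5048, -0.1926, 0.0817]
orientation: [0.0, -0.16, 0.987, -0.0]
force: [-0.2, 0.6, -2.5]
width: 0.0486
gripper_force: 30.0
t: 7.7
tcp_pos: [0.5044, -0.1924, 0.0782]
orientation: [0.0, -0.16, 0.987, 0.0]
force: [-0.6, 0.3, -1.9]
width: 0.0486
gripper_force: 30.0
```

```bash
python3 -m handwheel '[[0,0,-1,0,0,0],[0,0,-0.5,0,0,0],[0,0,-0.5,0,0,0],[0,0,0,0,0,0],[0,0,0,0,0,0]]'
```

```text
t: 8.32
tcp_pos: [0.5043, -0.1924, 0.0763]
orientation: [0.0, -0.16, 0.987, 0.0]
force: [-0.5, 0.8, 0.6]
width: 0.0486
gripper_force: 30.0
```

```bash
python3 -m handwheel '[[0,0,-0.5,0,0,0],[0,0,0,0,0,0],[0,0,0,0,0,0]]'; python3 -m handwheel '[[0,0,0,0,0,0],[0,0,0,0,0,0],[0,0,0,0,0,0],[0,0,0,0,0,0]]' 66
python3 -m handwheel '[[0,0,20,0,0,0],[0,0,30,0,0,0],[0,0,40,0,0,0],[0,40,30,0,0,0],[0,55,0,0,0,0],[0,55,0,0,0,0],[0,55,0,0,0,0],[0,50,0,0,0,0],[0,0,0,0,0,0],[0,0,0,0,0,0]]' 80
```

```text
t: 8.7
tcp_pos: [0.5044, -0.1924, 0.0762]
orientation: [0.0, -0.16, 0.987, -0.0]
force: [-1.8, 0.4, 5.7]
width: 0.0489
gripper_force: 30.0
t: 9.2
tcp_pos: [0.5044, -0.1924, 0.0755]
orientation: [-0.0, -0.16, 0.987, 0.0]
force: [-0.4, 0.1, 0.3]
width: 0.066
gripper_force: 0.0
t: 10.45
tcp_pos: [0.5043, 0.0622, 0.1956]
orientation: [-0.0, -0.16, 0.987, -0.0]
force: [0.9, -0.4, -0.9]
width: 0.0796
gripper_force: 0.0
```

```bash
cat > look.py <<'E'
import sys
from meas import *
from rig import robot,viewer
B=[(.428,-.2195),(.5025,-.1908),(.578,-.1695),(.6555,-.1448)]
i=int(sys.argv[1]);h=[.07,.088,.106,.124][i]
ims=[]
for n in("top","side"):
    d=viewer.read_camera(n);np.savez(f"pics/{n}_l{i}.npz",**d)
    u,v=map(lambda t:int(round(t)),proj(d,[*B[i],h]));c,r,k=rim(d,u,v,h);print(n,'rim',c.round(4),r.round(4),k,'minus base mm',((c-B[i])*1e3).round(1))
    u,v=map(int,proj(d,[*B[i],.06])); ims.append(cv2.resize(d["color"][v-60:v+60,u-50:u+50],(400,480),interpolation=cv2.INTER_CUBIC))
cv2.imwrite(f"pics/l{i}.png",np.hstack(ims)[...,::-1]);print(robot.get_state()["tcp_pos"])
E
python3 look.py 1
```

```text
top rim [ 0.5015 -0.1907] 0.0239 148 minus base mm [-1.   0.1]
side rim [ 0.5032 -0.1935] 0.0229 171 minus base mm [ 0.7 -2.7]
[0.50444267 0.06141038 0.1955672 ]
```

View pics/l1.png

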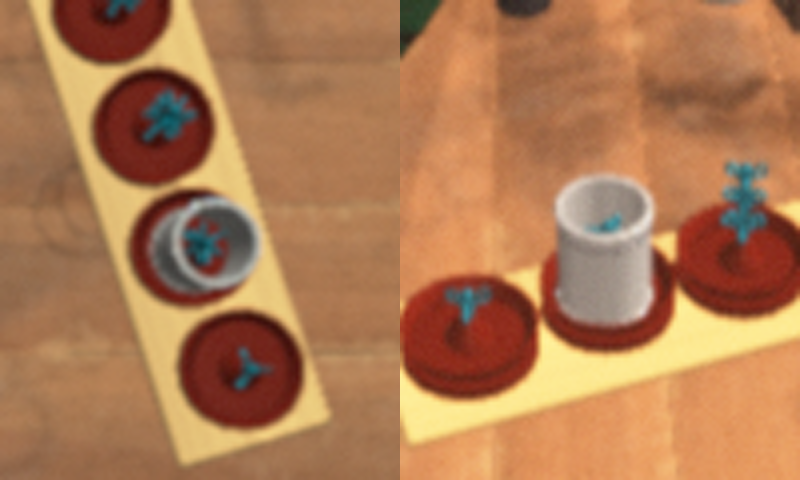

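The views show the medium flask seated upright and centred over tree 2, with its rim within about 1 mm of the base centre in the top view. Next is the tallest flask.

```bash
python3 -m handwheel '[[-1.4,40,0,0,0,0],[-2,55,0,0,0,0],[-2,55,0,0,0,0],[-2,50,0,0,0,0],[-2,30.6,0,0,0,0],[0,0,-20,0,0,0],[0,0,-30,0,0,0],[0,0,-30,0,0,0],[0,0,-20,0,0,0],[0,0,-10,0,0,0],[0,0,0,0,0,0],[0,0,0,0,0,0]]'
python3 -m handwheel '[[0,0,0,0,0,0]]'
```

```text
t: 12.05
tcp_pos: [0.4959, 0.2931, 0.0865]
orientation: [0.001, -0.159, 0.987, 0.0]
force: [0.7, -0.0, 0.8]
width: 0.08
gripper_force: 0.0
t: 12.18
tcp_pos: [0.4956, 0.2934, 0.0866]
orientation: [0.001, -0.16, 0.987, 0.0]
force: [0.3, -0.8, 0.3]
width: 0.0801
gripper_force: 0.0
```

```bash
python3 -m handwheel '[[0,0,0,0,0,0],[0,0,0,0,0,0],[0,0,0,0,0,0],[0,0,0,0,0,0],[0,0,0,0,0,0],[0,0,10,0,0,0],[0,0,25,0,0,0],[0,0,35,0,0,0],[0,0,35,0,0,0],[0,0,30,0,0,0],[0,0,8,0,0,0],[0,0,0,0,0,0]]' 30 35
python3 -m handwheel '[[6,-16,0,0,0,0],[12,-32,0,0,0,0],[16,-43,0,0,0,0],[16,-43,0,0,0,0],[16,-43,0,0,0,0],[16,-43,0,0,0,0],[16,-43,0,0,0,0],[16,-43,0,0,0,0],[16,-43,0,0,0,0],[14,-38,0,0,0,0],[12,-32,0,0,0,0],[7,-20,0,0,0,0]]'
python3 -m handwheel '[[0,0,0,0,0,0],[0,0,0,0,0,0],[0,0,0,0,0,0]]'
```

```text
t: 13.68
tcp_pos: [0.4947, 0.2931, 0.2284]
orientation: [-0.0, -0.16, 0.987, 0.0]
force: [0.4, 0.1, -2.4]
width: 0.048
gripper_force: 34.9
t: 15.18
tcp_pos: [0.6573, -0.1484, 0.2267]
orientation: [-0.002, -0.159, 0.987, 0.0]
force: [0.2, 0.1, -2.3]
width: 0.0487
gripper_force: 34.9
t: 15.55
tcp_pos: [0.6576, -0.1443, 0.2289]
orientation: [-0.0, -0.16, 0.987, 0.0]
force: [-0.2, 0.1, -2.8]
width: 0.0482
gripper_force: 34.9
```

```bash
python3 -m handwheel '[[1,-1,0,0,0,0],[0,0,-20,0,0,0],[0,0,-25,0,0,0],[0,0,-25,0,0,0],[0,0,-20,0,0,0],[0,0,-15,0,0,0],[0,0,-6,0,0,0],[0,0,-2,0,0,0],[0,0,0,0,0,0],[0,0,0,0,0,0]]'
python3 -m handwheel '[[0,0,-1,0,0,0],[0,0,-1,0,0,0],[0,0,-1,0,0,0],[0,0,0,0,0,0],[0,0,0,0,0,0]]'
```

```text
t: 16.8
tcp_pos: [0.6594, -0.147, 0.1164]
orientation: [0.001, -0.16, 0.987, -0.0]
force: [-0.2, -0.2, -2.1]
width: 0.0482
gripper_force: 34.9
t: 17.42
tcp_pos: [0.6589, -0.1468, 0.1126]
orientation: [-0.0, -0.16, 0.987, 0.0]
force: [0.7, 0.5, -2.6]
width: 0.048
gripper_force: 34.9
```

```bash
python3 -m handwheel '[[0,0,-1,0,0,0],[0,0,-1,0,0,0],[0,0,0,0,0,0],[0,0,0,0,0,0]]'; python3 -m handwheel '[[0,0,-0.5,0,0,0],[0,0,-0.5,0,0,0],[0,0,0,0,0,0],[0,0,0,0,0,0]]'
```

```text
t: 17.92
tcp_pos: [0.6589, -0.1468, 0.1106]
orientation: [-0.0, -0.16, 0.987, 0.0]
force: [0.1, 0.2, -2.6]
width: 0.0481
gripper_force: 34.9
t: 18.42
tcp_pos: [0.659, -0.1468, 0.1097]
orientation: [0.0, -0.16, 0.987, 0.0]
force: [0.8, 0.1, -1.9]
width: 0.0477
gripper_force: 34.9
```

```bash
python3 -m handwheel '[[0,0,-0.5,0,0,0],[0,0,-0.5,0,0,0],[0,0,0,0,0,0],[0,0,0,0,0,0]]'
```

```text
t: 18.92
tcp_pos: [0.6592, -0.1468, 0.1097]
orientation: [0.001, -0.16, 0.987, -0.0]
force: [-1.4, -0.2, 5.9]
width: 0.0482
gripper_force: 34.9
```

Seated (force turned from -2 to +6 N). Release, retreat and look.

```bash
python3 -m handwheel '[[0,0,0,0,0,0],[0,0,0,0,0,0],[0,0,0,0,0,0],[0,0,0,0,0,0]]' 66
python3 -m handwheel '[[0,0,20,0,0,0],[0,0,30,0,0,0],[0,0,35,0,0,0],[-5,25,5,0,0,0],[-5,50,0,0,0,0],[-5,55,0,0,0,0],[-5,55,0,0,0,0],[-5,55,0,0,0,0],[-5,55,0,0,0,0],[-5,50,0,0,0,0],[-5,30,0,0,0,0],[0,0,0,0,0,0]]' 80
python3 look.py 3
```

```text
t: 19.42
tcp_pos: [0.6589, -0.1468, 0.1083]
orientation: [-0.0, -0.16, 0.987, 0.0]
force: [-0.7, -0.6, -0.2]
width: 0.066
gripper_force: 0.0
t: 20.92
tcp_pos: [0.6163, 0.2316, 0.1969]
orientation: [-0.002, -0.162, 0.987, 0.0]
force: [-0.2, -0.3, 0.5]
width: 0.0801
gripper_force: 0.0
top rim [ 0.6558 -0.146 ] 0.024 130 minus base mm [ 0.3 -1.2]
side rim [ 0.6576 -0.1482] 0.023 136 minus base mm [ 2.1 -3.4]
[0.61754541 0.22860154 0.19743669]
```

View pics/l3.png

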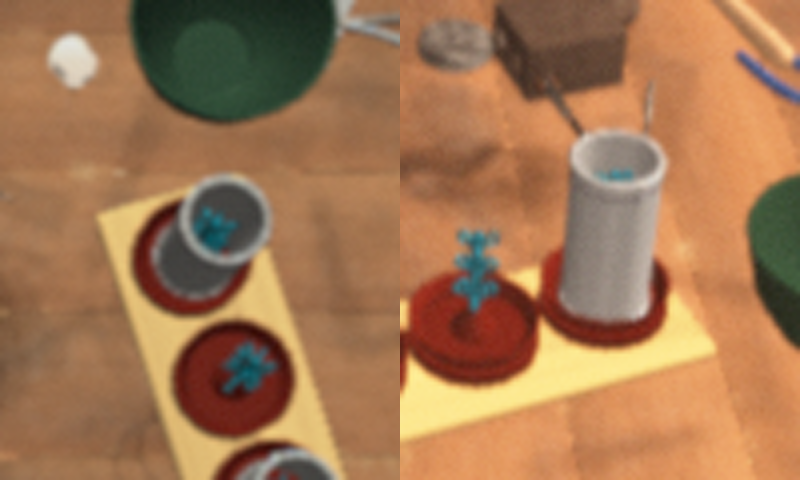

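The tallest flask is upright and seated in base 4, centred to within 1–2 mm in the top view. Next is the short flask.

```bash
python3 -m handwheel '[[-5,40,0,0,0,0],[-7,50,0,0,0,0],[-6.5,44.4,0,0,0,0],[0,0,-20,0,0,0],[0,0,-30,0,0,0],[0,0,-35,0,0,0],[0,0,-35,0,0,0],[0,0,-25,0,0,0],[0,0,-15,0,0,0],[0,0,-2,0,0,0],[0,0,0,0,0,0],[0,0,0,0,0,0]]'
```

```text
t: 22.52
tcp_pos: [0.6013, 0.3629, 0.038]
orientation: [0.001, -0.16, 0.987, 0.0]
force: [-0.0, 0.3, -1.1]
width: 0.0796
gripper_force: 0.0
```

```bash
python3 -m handwheel '[[-2,0,-2,0,0,0],[0,0,0,0,0,0]]'
python3 -m handwheel '[[0,0,0,0,0,0],[0,0,0,0,0,0],[0,0,0,0,0,0],[0,0,0,0,0,0],[0,0,0,0,0,0],[0,0,8,0,0,0],[0,0,22,0,0,0],[0,0,30,0,0,0],[0,0,30,0,0,0],[0,0,20,0,0,0],[0,0,5,0,0,0],[0,0,0,0,0,0]]' 30 30
```

```text
t: 22.78
tcp_pos: [0.5982, 0.3627, 0.0349]
orientation: [0.0, -0.16, 0.987, 0.0]
force: [-0.2, 0.5, 0.3]
width: 0.0801
gripper_force: 0.0
t: 24.28
tcp_pos: [0.5982, 0.3624, 0.1495]
orientation: [-0.0, -0.16, 0.987, -0.0]
force: [-0.6, 0.4, -0.8]
width: 0.048
gripper_force: 29.9
```

```bash
python3 -m handwheel '[[-5,-18,0,0,0,0],[-11,-38,0,0,0,0],[-14,-49,0,0,0,0],[-14,-49,0,0,0,0],[-14,-49,0,0,0,0],[-14,-49,0,0,0,0],[-14,-49,0,0,0,0],[-14,-49,0,0,0,0],[-14,-49,0,0,0,0],[-14,-49,0,0,0,0],[-14,-49,0,0,0,0],[-12,-42,0,0,0,0]]'
python3 -m handwheel '[[-9,-30,0,0,0,0],[-4,-12,0,0,0,0],[0,0,0,0,0,0],[0,0,0,0,0,0],[0,0,0,0,0,0]]'
```

```text
t: 25.78
tcp_pos: [0.4419, -0.178, 0.1489]
orientation: [-0.001, -0.159, 0.987, 0.0]
force: [0.7, -0.5, -1.2]
width: 0.0481
gripper_force: 29.9
t: 26.4
tcp_pos: [0.4316, -0.2173, 0.1496]
orientation: [-0.0, -0.16, 0.987, 0.0]
force: [0.3, -0.0, -1.3]
width: 0.0479
gripper_force: 29.9
```

```bash
python3 -m handwheel '[[-1.5,-3.5,0,0,0,0],[0,0,-20,0,0,0],[0,0,-25,0,0,0],[0,0,-22,0,0,0],[0,0,-12,0,0,0],[0,0,-5,0,0,0],[0,0,-2,0,0,0],[0,0,-1,0,0,0],[0,0,0,0,0,0],[0,0,0,0,0,0]]'
python3 -m handwheel '[[0,0,-1,0,0,0],[0,0,-1,0,0,0],[0,0,0,0,0,0],[0,0,0,0,0,0]]'
```

```text
t: 27.65
tcp_pos: [0.4301, -0.2221, 0.063]
orientation: [0.0, -0.16, 0.987, -0.0]
force: [1.3, 0.6, -1.2]
width: 0.0478
gripper_force: 29.9
t: 28.15
tcp_pos: [0.4299, -0.2219, 0.0606]
orientation: [-0.0, -0.16, 0.987, 0.0]
force: [1.1, 1.1, -1.5]
width: 0.0481
gripper_force: 29.9
```

```bash
python3 -m handwheel '[[0,0,-1,0,0,0],[0,0,-0.5,0,0,0],[0,0,0,0,0,0],[0,0,0,0,0,0]]'; python3 -m handwheel '[[0,0,-0.5,0,0,0],[0,0,0,0,0,0],[0,0,0,0,0,0]]'
```

```text
t: 28.65
tcp_pos: [0.4299, -0.2219, 0.0591]
orientation: [-0.0, -0.16, 0.987, 0.0]
force: [-0.2, 0.6, -0.8]
width: 0.0481
gripper_force: 29.9
t: 29.02
tcp_pos: [0.4299, -0.2219, 0.0587]
orientation: [-0.0, -0.16, 0.987, 0.0]
force: [0.5, 0.3, -1.0]
width: 0.0481
gripper_force: 29.9
```

```bash
python3 -m handwheel '[[0,0,-0.5,0,0,0],[0,0,-0.3,0,0,0],[0,0,0,0,0,0],[0,0,0,0,0,0]]'
```

```text
t: 29.52
tcp_pos: [0.43, -0.2219, 0.0585]
orientation: [0.0, -0.16, 0.987, -0.0]
force: [-1.0, 1.4, 5.7]
width: 0.0478
gripper_force: 29.9
```

```bash
python3 -m handwheel '[[0,0,0,0,0,0],[0,0,0,0,0,0],[0,0,0,0,0,0],[0,0,0,0,0,0]]' 66
python3 -m handwheel '[[0,0,20,0,0,0],[0,0,40,0,0,0],[0,0,45,0,0,0],[2,25,35,0,0,0],[7,55,0,0,0,0],[7,55,0,0,0,0],[7,55,0,0,0,0],[7,55,0,0,0,0],[7,55,0,0,0,0],[7,50,0,0,0,0],[7,40,0,0,0,0],[0,0,0,0,0,0]]' 80
python3 look.py 0
```

```text
t: 30.02
tcp_pos: [0.4299, -0.2219, 0.0577]
orientation: [-0.0, -0.16, 0.987, 0.0]
force: [0.6, -0.2, -0.2]
width: 0.0664
gripper_force: 0.0
t: 31.52
tcp_pos: [0.4811, 0.1705, 0.1975]
orientation: [-0.0, -0.162, 0.987, 0.0]
force: [-0.2, 0.5, 0.2]
width: 0.0804
gripper_force: 0.0
top rim [ 0.4281 -0.2199] 0.024 165 minus base mm [ 0.1 -0.4]
side rim [ 0.4298 -0.2237] 0.0231 202 minus base mm [ 1.8 -4.2]
[0.48057547 0.16791436 0.1975136 ]
```

View pics/l0.png

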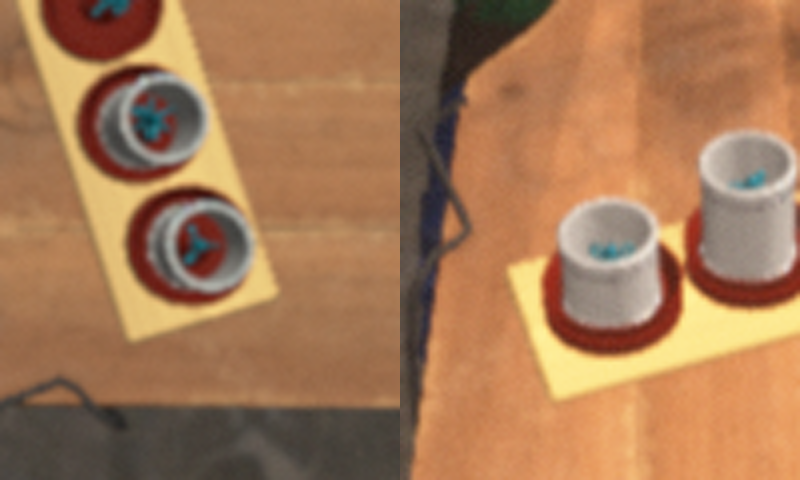

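The short flask is seated in base 1, centred to within 1 mm in the top view. Last is the tall flask.

```bash
python3 -m handwheel '[[7,45,0,0,0,0],[7,55,0,0,0,0],[7,55,0,0,0,0],[7,50,0,0,0,0],[7,41,0,0,0,0],[0,0,-20,0,0,0],[0,0,-30,0,0,0],[0,0,-30,0,0,0],[0,0,-25,0,0,0],[0,0,-15,0,0,0],[0,0,-8,0,0,0],[0,0,0,0,0,0]]'
python3 -m handwheel '[[0,0,0,0,0,0],[0,0,0,0,0,0]]'
```

```text
t: 33.12
tcp_pos: [0.5162, 0.4137, 0.0699]
orientation: [-0.0, -0.159, 0.987, -0.0]
force: [0.0, 0.1, -0.4]
width: 0.0799
gripper_force: 0.0
t: 33.38
tcp_pos: [0.5164, 0.4145, 0.0708]
orientation: [0.001, -0.16, 0.987, 0.0]
force: [-0.7, 0.6, -0.6]
width: 0.0798
gripper_force: 0.0
```

```bash
python3 -m handwheel '[[0,0,0,0,0,0],[0,0,0,0,0,0],[0,0,0,0,0,0],[0,0,0,0,0,0],[0,0,0,0,0,0],[0,0,8,0,0,0],[0,0,25,0,0,0],[0,0,35,0,0,0],[0,0,35,0,0,0],[0,0,27,0,0,0],[0,0,8,0,0,0],[0,0,0,0,0,0]]' 30 35
python3 -m handwheel '[[2,-18,0,0,0,0],[4,-38,0,0,0,0],[5,-49,0,0,0,0],[5,-49,0,0,0,0],[5,-49,0,0,0,0],[5,-49,0,0,0,0],[5,-49,0,0,0,0],[6,-49,0,0,0,0],[6,-49,0,0,0,0],[6,-49,0,0,0,0],[5,-49,0,0,0,0],[5,-42,0,0,0,0]]'
python3 -m handwheel '[[3,-30,0,0,0,0],[2,-14,0,0,0,0],[0,0,0,0,0,0],[0,0,0,0,0,0],[0,0,0,0,0,0]]'
```

```text
t: 34.88
tcp_pos: [0.5158, 0.4139, 0.2076]
orientation: [-0.0, -0.16, 0.987, -0.0]
force: [-0.4, 0.4, -2.3]
width: 0.0484
gripper_force: 34.9
t: 36.38
tcp_pos: [0.5732, -0.1275, 0.2064]
orientation: [-0.001, -0.159, 0.987, 0.0]
force: [-0.1, -0.1, -2.2]
width: 0.0481
gripper_force: 34.9
t: 37.0
tcp_pos: [0.5798, -0.1676, 0.2079]
orientation: [-0.0, -0.16, 0.987, 0.0]
force: [-0.1, 0.4, -2.1]
width: 0.048
gripper_force: 34.9
```

```bash
python3 -m handwheel '[[0.7,-3.4,0,0,0,0],[0,0,-20,0,0,0],[0,0,-25,0,0,0],[0,0,-25,0,0,0],[0,0,-20,0,0,0],[0,0,-12,0,0,0],[0,0,-4,0,0,0],[0,0,-2,0,0,0],[0,0,0,0,0,0],[0,0,0,0,0,0]]'
python3 -m handwheel '[[0,0,-1,0,0,0],[0,0,-1,0,0,0],[0,0,-1,0,0,0],[0,0,0,0,0,0],[0,0,0,0,0,0]]'
```

```text
t: 38.25
tcp_pos: [0.581, -0.1725, 0.1005]
orientation: [0.001, -0.16, 0.987, -0.0]
force: [0.2, 0.3, -2.2]
width: 0.0477
gripper_force: 34.9
t: 38.88
tcp_pos: [0.5806, -0.1723, 0.0968]
orientation: [-0.0, -0.16, 0.987, 0.0]
force: [0.5, -0.5, -1.6]
width: 0.0479
gripper_force: 34.9
```

```bash
python3 -m handwheel '[[0,0,-1,0,0,0],[0,0,-1,0,0,0],[0,0,-0.5,0,0,0],[0,0,0,0,0,0],[0,0,0,0,0,0]]'; python3 -m handwheel '[[0,0,-0.5,0,0,0],[0,0,0,0,0,0],[0,0,0,0,0,0]]'
```

```text
t: 39.5
tcp_pos: [0.5806, -0.1723, 0.0943]
orientation: [-0.0, -0.16, 0.987, 0.0]
force: [1.2, -0.6, -3.0]
width: 0.0482
gripper_force: 34.9
t: 39.88
tcp_pos: [0.5807, -0.1723, 0.0939]
orientation: [0.0, -0.16, 0.987, 0.0]
force: [-0.5, 0.8, -2.2]
width: 0.048
gripper_force: 34.9
```

```bash
python3 -m handwheel '[[0,0,-0.5,0,0,0],[0,0,-0.3,0,0,0],[0,0,0,0,0,0],[0,0,0,0,0,0]]'
```

```text
t: 40.38
tcp_pos: [0.5809, -0.1723, 0.0938]
orientation: [0.0, -0.16, 0.987, -0.0]
force: [-1.1, 1.7, 5.7]
width: 0.0482
gripper_force: 34.9
```

```bash
python3 -m handwheel '[[0,0,0,0,0,0],[0,0,0,0,0,0],[0,0,0,0,0,0],[0,0,0,0,0,0]]' 66
python3 -m handwheel '[[0,0,20,0,0,0],[0,0,30,0,0,0],[0,0,40,0,0,0],[-2,25,10,0,0,0],[-5,50,0,0,0,0],[-5,55,0,0,0,0],[-5,55,0,0,0,0],[-5,50,0,0,0,0],[-3,30,0,0,0,0],[0,0,0,0,0,0],[0,0,0,0,0,0]]'
python3 look.py 2
```

```text
t: 40.88
tcp_pos: [0.5806, -0.1724, 0.0928]
orientation: [-0.0, -0.16, 0.987, 0.0]
force: [0.8, -0.9, 0.2]
width: 0.0663
gripper_force: 0.0
t: 42.25
tcp_pos: [0.5558, 0.0919, 0.193]
orientation: [-0.0, -0.16, 0.987, -0.0]
force: [0.0, -0.8, 0.2]
width: 0.0658
gripper_force: 0.0
top rim [ 0.5776 -0.1707] 0.024 129 minus base mm [-0.4 -1.2]
side rim [ 0.5798 -0.1731] 0.023 157 minus base mm [ 1.8 -3.6]
[0.55585551 0.09137328 0.1929655 ]
```

View pics/l2.png

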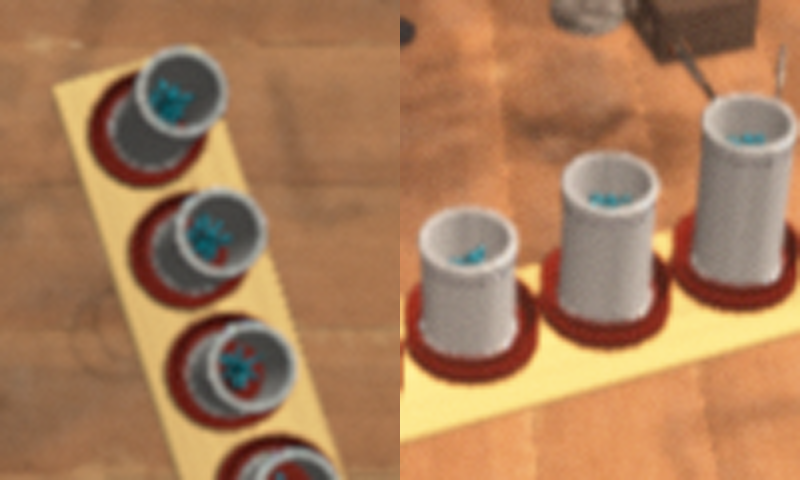

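The pictures show all four flasks upright inside their rims in height order, and the gripper is clear, so I hand in.

```bash
python3 -c "
from rig import robot
print(robot.hand_in())"
```

```text
the job is handed in; nothing more can be done
None
```

All four flasks stand upright and seated over their matching trees in height order, within about 1–2 mm of centre by the top camera; the job was handed in at about 42 s of robot time, with no verdict returned.

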